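# Take the top kit tray off the nested pile and set it in the cradle

### The arm

A 7-joint arm with a two-finger parallel gripper is mounted at the origin on a cart in front of the work surface, level with it; the furniture and walls round the work are solid. World frame = base frame: x ahead of the robot, y to its left, z up, the work surface at z = 0. Lengths are in mm, angles in rad, forces in N, time in s.
With the tool pointing down it reaches from about 425 to 1025 mm from the base axis. Payload 3.6 kg.
Tool frame: the origin (TCP) lies at the very end of the fingers, on their centre line; the grasp point (between the pads) lies env.tcp_to_grasp behind it (env.tcp_to_grasp is the distance from the TCP to the grasp point, in mm); z points along the fingers, y is the line along which they close (so a half turn about z gives the same grasp; the last joint's range is limited). The gripper opens to 85 mm and grips with 20 to 120 N. Pads are 22 mm wide; open, the fingers measure 114 mm over their backs; the gripper's body (76 mm by 85 mm) begins 54 mm behind the grasp point. The pads swing forward as they close: fully open they stand 13 mm farther back than shut.
Start: joints at [-1.282, 0.591, 0.048, 1.609, -0.033, 0.943, -0.034], TCP at [270.125, 672.802, 208.602] pointing down, gripper open.
Joint ranges: [-2.69, 2.69], [-0.47, 2.24], [-1.27, 1.36], [0.19, 2.51], [-1.53, 4.68], [0.08, 2.07], [-3.09, 3.09]. Speed limits (rad/s): [2.57, 2.57, 3.14, 3.14, 3.14, 3.14, 3.14].

### API

Orientations are given as a unit quaternion [x, y, z, w].
In Python, from rig import env gives the robot as it stands.
- The arm moves only by the shell command python3 -m pendant 'ROWS' [OPENING] [FORCE]. ROWS is JSON, one flat list of numbers, 6 for each row, row after row: the shift along the tool's x, y, z scaled (see below), then the turn, a rotation vector about the tool's x, y, z scaled (see below). In form: [dx, dy, dz, ax, ay, az, dx, dy, dz, ax, ay, az, ...]. A call has 1 to 12 rows; each row shifts and turns the commanded pose from where the row before left it, along the tool's axes as they then stand; what a row does not reach is not made up. The controller multiplies each number of a shift by 0.06 m and each number of a turn by 30 degrees. A row lasts 1/8 s, in which the tool goes at most 62.5 mm and 10.7 degrees, less where a joint would pass 70% of its speed; a pose out of reach is approached as far as the arm can. A call with a number of a shift or a turn outside -1 to 1 is refused whole. A call with a gripper value outside its range is refused whole. OPENING is the closure, from -1 (fully open) to 1 (shut), set as the call begins (- or left out, the last holds). The fingers move at their own pace and stop on an object; FORCE is the grip in N (left out, the last holds). Time passes only in rows, so rows that do not move let the fingers close. It gives the time, the measured TCP pose, the force, the opening and the grip force at its end, in the units of the state.
- env.sense(): the state, without advancing time (a new reading comes with each control period).
- env.get_image(name): name is "side" or "top" or "wrist"; returns a dict with "frame" (400x640x3 uint8, red, green, blue), "intrinsics" (3x3 intrinsics, pixels), "world_from_camera" (4x4, takes a point from camera to world coordinates). Camera axes: x right, y down, z forward; pixel columns grow to the right and rows downward; lengths in mm; the calibration is good to about 2 mm. The wrist camera is an equidistant fisheye: a pixel r from the principal point sees the ray r / f radians off the axis. A picture is of the moment at which its call begins. There is no depth.
- env.hand_in(): hands the job in; it is judged then, once.
The state is a dict: "time_s": time; "joint_pos": joint angles; "dq": joint speeds; "tau": joint torques, N m; "ee_pos": TCP position; "tcp_rot": TCP orientation; "ft_force": force on the tool from outside, world axes, zero at the start; "ft_torque": the same for the moment, N m; "width": finger opening in mm; "grip_force": force on a finger pad.
Only numpy, scipy, OpenCV 4.12 (cv2) and the standard library are available. Lean on these libraries where they do the work, as an engineer would, in place of code of your own. Each camera call takes 0.05 s, during which the arm holds its last target. There are 200 camera calls.

### The job

Three small metal trays are nested in a pile between the side plates of a rack; the top one holds a collet. Lift only the top tray off the pile with its collet standing in it and set it down on the open bench, let go and take it again the other way, across its narrow width, then lower it gently, without dropping it, all the way down into the cradle between the two end plates. Leave the other two trays nested in the rack, do not tip the collet over, and do not disturb the green box, the dark arbor or the blue-capped bottle.

Things in the scene. Friction and masses are not known exactly. Their poses are not given: they have to be found in the camera images.
- rack: dark steel rack fixed to the bench, base 110 x 94 x 6 mm; origin: centre of its underside, z up. Upright plates at y = +-34 mm (65 apart inside, 60 long, tops 123 up) close the trays' long sides; the +-x ends are open (rods 12 mm up): grip the tray closing along x. Trays lie along x, undersides 6, 29 and 52 mm up; top rim 88 mm up.
- cradle: dark steel cradle fixed to the bench, base 110 x 94 x 6 mm; origin: centre of its underside, z up. A tray sits on the base (6 mm up), length along x, either way round. End plates at x = +-39.5 mm (76 apart inside, 50 wide, tops 74 up, flared) leave no finger room there; long sides open (rods at y = +-32, 12 mm up). It may change places with the rack.
- tray_top: open aluminium tray 68 (x) x 58 (y) mm, 36 high, 0.09 to 0.16 kg; origin: centre of underside, z up. Rim band from 13 to 36 mm up, 3 mm thick, 68 x 58 outside; foot stepped in to 58 x 48; floor 3 mm thick. Top of the pile, holds the collet. Its shoulder rests on the next tray's rim: the next tray's equal band begins right below its own, so fingers reaching lower clamp both.
- tray_mid: open aluminium tray 68 (x) x 58 (y) mm, 36 high, 0.09 to 0.16 kg; origin: centre of underside, z up. Rim band from 13 to 36 mm up, 3 mm thick, 68 x 58 outside; foot stepped in to 58 x 48; floor 3 mm thick. The middle one of the pile.
- tray_low: open aluminium tray 68 (x) x 58 (y) mm, 36 high, 0.09 to 0.16 kg; origin: centre of underside, z up. Rim band from 13 to 36 mm up, 3 mm thick, 68 x 58 outside; foot stepped in to 58 x 48; floor 3 mm thick. The lowest of the pile.
- collet: grey steel tapered collet, 33 mm across and 31 mm high, 0.08 kg, standing loose in the top tray, below its rim; origin at the centre of its underside, z up
- drill_box: bystander: small dark green box 68 x 91 x 33 mm lying on the bench, origin at the centre of its underside
- arbor: bystander: dark collet arbor standing on the bench, 56 mm across and 105 mm high, origin at the centre of its underside
- blue_bottle: bystander: white plastic bottle with a blue spout cap, 45 mm across and 122 mm high, origin at the centre of its underside
Not all that is in view belongs to the job. What is shaped like the tray_top but purple is not meant.

How it is judged (in metres and radians):
On the way, in this order (a step that is already met when the one before it is completed fails the run):
1. the top tray is lifted at least 35 mm, clear of the pile, with the collet standing in it and the other two trays left nested in the rack (z of tray_top in the frame of rack above 0.087 m and x of collet in the frame of tray_top between -0.018 and 0.018 m and y of collet in the frame of tray_top between -0.013 and 0.013 m and z of collet in the frame of tray_top between -0.001 and 0.009 m and angle between collet's own z axis and vertical below 0.3 rad and z of tray_low in the frame of rack between 0.002 and 0.01 m and horizontal distance between each of tray_low, tray_mid and rack below 0.012 m and z of tray_mid in the frame of rack between 0.025 and 0.033 m), for 0.1 s.
2. the tray stands on the open bench, let go, beside the rack and the cradle, with the collet standing in it (height (world z) of tray_top between -0.003 and 0.004 m and angle between tray_top's own z axis and vertical below 0.08 rad and contact force between the fingers and tray_top below 0.1 N and linear speed of tray_top below 0.02 m/s and x of collet in the frame of tray_top between -0.018 and 0.018 m and y of collet in the frame of tray_top between -0.013 and 0.013 m and z of collet in the frame of tray_top between -0.001 and 0.009 m and angle between collet's own z axis and vertical below 0.3 rad and horizontal distance between tray_top and rack above 0.06 m and horizontal distance between tray_top and cradle above 0.06 m), for 0.2 s.
At the end, for the whole second after the job is handed in: Top tray at rest, released, level (0.06 rad) on the cradle base (height 3 mm; 7 mm along x, 8 mm along y of the middle; lengths aligned 0.2 rad), collet standing on its floor (0.3 rad); the other two trays still nested in the rack (height 4 mm, 12 mm of its middle) (z of tray_top in the frame of cradle between 0.003 and 0.009 m and x of tray_top in the frame of cradle between -0.007 and 0.007 m and y of tray_top in the frame of cradle between -0.008 and 0.008 m and angle between the x axis of tray_top and the x axis of cradle, either way round below 0.2 rad and angle between tray_top's own z axis and vertical below 0.06 rad and linear speed of each of tray_top, collet below 0.02 m/s and x of collet in the frame of tray_top between -0.018 and 0.018 m and y of collet in the frame of tray_top between -0.013 and 0.013 m and z of collet in the frame of tray_top between -0.001 and 0.009 m and angle between collet's own z axis and vertical below 0.3 rad and z of tray_low in the frame of rack between 0.002 and 0.01 m and horizontal distance between each of tray_low, tray_mid and rack below 0.012 m and z of tray_mid in the frame of rack between 0.025 and 0.033 m); the robot touches nothing.
It fails at once if a lower tray is lifted more than 8 mm with the top one (z of tray_mid in the frame of rack above 0.037 m or z of tray_low in the frame of rack above 0.014 m).
It fails at once if the collet is tipped over (more than 0.7 rad) or spilled out of the tray (more than 60 mm from the tray's origin) (angle between collet's own z axis and vertical above 0.7 rad or distance between collet and tray_top above 0.06 m).
It fails at once if the tray is dropped into the cradle (faster than 0.45 m/s within 30 mm of its middle, below 80 mm) (horizontal distance between tray_top and cradle below 0.03 m and z of tray_top in the frame of cradle below 0.08 m and linear speed of tray_top above 0.45 m/s).
It fails at once if a bystander is moved more than 20 mm or tipped (distance of any of drill_box, arbor, blue_bottle from where it was at the start of the episode above 0.02 m or angle between any of drill_box, arbor, blue_bottle's own z axis and vertical above 0.3 rad).
It also fails if it takes over 48 s, if anything falls off the work surface, if the arm or the gripper's body presses on something with over 40 N, if the wrist force passes 120 N, or if a joint passes its speed limit or range.

## Working session

There is one attempt and no reset: what is moved stays moved. The work goes in short steps, Python scripts to look and compute and a shell command to move; the robot and the scene stay as the last step left them, time stands still between calls to the robot, and variables do not carry over. Pictures are saved under pics/ and viewed, at most 10 in all, crops included, and the job is handed in when it is done.

```bash
mkdir -p pics; ls; python3 - <<'E'
from rig import env
import cv2
s=env.sense();print(s['ee_pos'],s['tcp_rot'],s['width'],env.tcp_to_grasp)
for n in("top","side"):
    d=env.get_image(n);cv2.imwrite(f"pics/{n}0.png",d["frame"][:,:,::-1]);print(d["intrinsics"],d["world_from_camera"])
E
```

```text
pics
[269.84072845 671.9758109  207.44081393] [ 1.89732536e-01  9.81835176e-01 -1.11036985e-03 -1.35548836e-04] 85.5763117158572 18.700000000000003
[[460.15545375   0.         321.52435703]
 [  0.         460.15545375 207.41813085]
 [  0.           0.           1.        ]] [[ 3.80166088e-02 -9.76464317e-01  2.12302085e-01  3.13017494e+02]
 [-9.99255090e-01 -3.57375564e-02  1.45634051e-02  6.60253094e+01]
 [-6.63348765e-03 -2.12697590e-01 -9.77095559e-01  1.21782946e+03]
 [ 0.00000000e+00  0.00000000e+00  0.00000000e+00  1.00000000e+00]]
[[454.46172495   0.         315.22169325]
 [  0.         454.46172495 198.79732097]
 [  0.           0.           1.        ]] [[ 9.45119863e-01 -1.23942832e-01  3.02302199e-01  2.00541095e+02]
 [-3.26476090e-01 -3.94282842e-01  8.59042725e-01 -9.64853777e+02]
 [ 1.27203816e-02 -9.10592782e-01 -4.13108916e-01  5.54483304e+02]
 [ 0.00000000e+00  0.00000000e+00  0.00000000e+00  1.00000000e+00]]
```

View pics/top0.png

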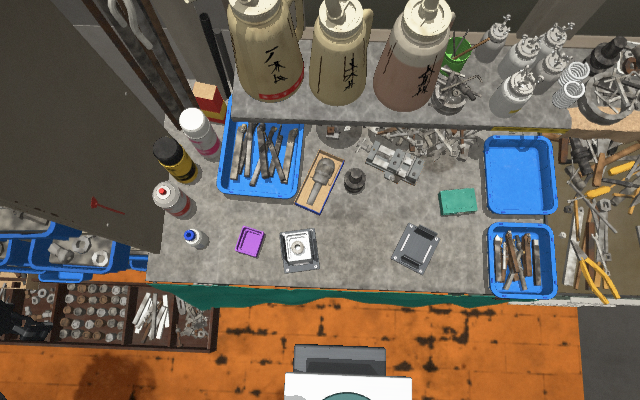

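View pics/side0.png

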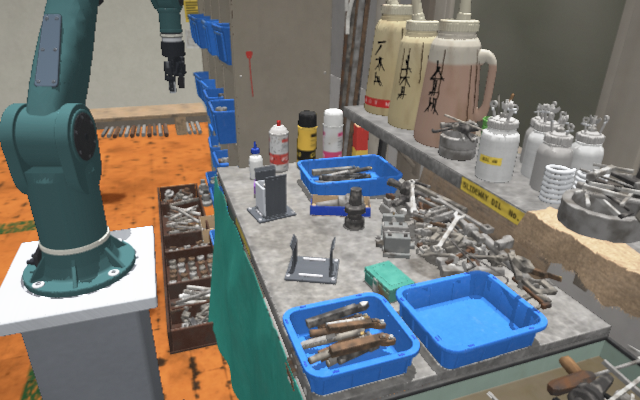

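The top view shows the pile in the rack at (299,249), the empty cradle at (417,247), a purple decoy tray at (250,241), the bottle at (192,238), the arbor at (355,180) and the green box at (458,202). There are two tray-like candidates. The one at (299,249) is aluminium, sits in the rack and holds the collet, so it fits. The one at (250,241) is purple, so it isn't meant. I'll confirm this in an enlarged crop.

```bash
python3 - <<'E'
import cv2,numpy as np
a=cv2.imread("pics/top0.png")
c=[cv2.resize(a[y:y+66,x:x+66],None,fx=6,fy=6,interpolation=cv2.INTER_CUBIC) for x,y in((266,216),(384,214))]
cv2.imwrite("pics/crop1.png",np.hstack(c))
E
```

```text
(no output)
```

View pics/crop1.png

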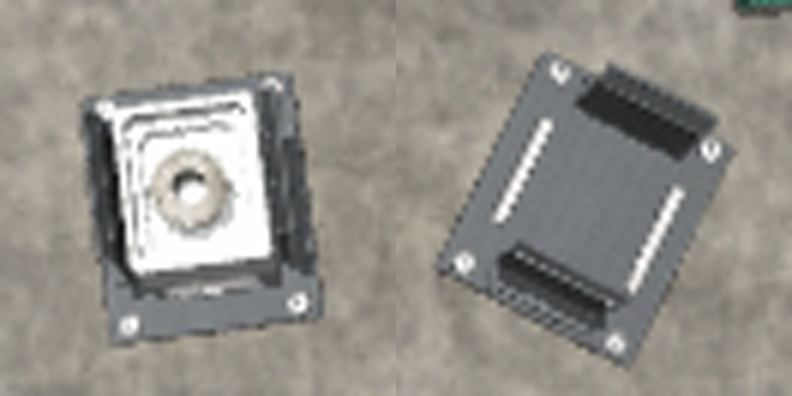

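The crop confirms it: a bare-aluminium tray with the grey collet sits in the rack on the left, and the empty cradle is on the right. I'll fit both bases from their corners in the crop and check the overlay in both cameras.

```bash
cat > h.py <<'E'
import cv2,numpy as np
K={"top":np.array([[460.155,0,321.524],[0,460.155,207.418],[0,0,1]]),"side":np.array([[454.462,0,315.222],[0,454.462,198.797],[0,0,1]])}
T={"top":np.array([[.0380166,-.9764643,.2123021,313.0175],[-.9992551,-.0357376,.0145634,66.0253],[-.0066335,-.2126976,-.9770956,1217.829]]),
"side":np.array([[.9451199,-.1239428,.3023022,200.541],[-.3264761,-.3942828,.8590427,-964.8538],[.0127204,-.9105928,-.4131089,554.4833]])}
def ray(cam,uv,z):
    d=T[cam][:,:3]@np.linalg.inv(K[cam])@np.array([uv[0],uv[1],1.]);o=T[cam][:,3]
    return o+d*(z-o[2])/d[2]
def proj(cam,P):
    p=(np.atleast_2d(P)-T[cam][:,3])@T[cam][:,:3]@K[cam].T
    return p[:,:2]/p[:,2:]
def place(x,y,a,pts):
    c,s=np.cos(a),np.sin(a);p=np.atleast_2d(np.array(pts,float))
    return np.c_[x+c*p[:,0]-s*p[:,1],y+s*p[:,0]+c*p[:,1],p[:,2]]
def box(x0,x1,y0,y1,z): return [(x0,y0,z),(x1,y0,z),(x1,y1,z),(x0,y1,z)]
E
python3 - <<'E'
from h import *
from scipy.optimize import least_squares
def px(c,off): return (np.array(c)+.5)/6-.5+off
R=px([(82,100),(292,72),(322,315),(113,345)],(266,216))
C=px([(149,52),(339,150),(236,367),(41,270)],(384,214))
TR=px([(113,96),(258,90),(275,262),(127,276)],(266,216))
for n,p,z in(("rack",R,6),("cradle",C,6),("rim",TR,88)):
    W=np.array([ray("top",q,z) for q in p]);print(n,W.mean(0).round(1),np.linalg.norm(W-np.roll(W,1,0),axis=1).round(1))
    e=W[0]+W[1]-W[2]-W[3];print(" x-axis ang (top-bottom edge)",np.arctan2(e[1],e[0]).round(3)); e=W[0]-W[1]+W[3]-W[2];print("  y-axis-90",(np.arctan2(e[1],e[0])-np.pi/2).round(3))
for n,uv,z in(("decoy",(250,241),20),("bottle",(192,238),60),("arbor",(355,180),50),("box",(458,202),33),("tray",(520,260),30),("bluetray left edge",(487,260),30),("benchfront",(400,288),0)):print(n,ray("top",uv,z).round(0))
E
```

```text
rack [458.9 138.4   6. ] [109.2  94.1 108.4  92. ]
 x-axis ang (top-bottom edge) 0.172
  y-axis-90 0.175
cradle [ 474.8 -168.     6. ] [109.7  93.2 107.4  93.4]
 x-axis ang (top-bottom edge) -0.446
  y-axis-90 -0.443
rim [459.8 137.8  88. ] [74.7 60.1 71.6 60.7]
 x-axis ang (top-bottom edge) 0.136
  y-axis-90 0.105
decoy [476. 268.  20.]
bottle [473. 409.  60.]
arbor [644.  -2.  50.]
box [ 598. -275.   33.]
tray [ 452. -431.   30.]
bluetray left edge [ 448. -347.   30.]
benchfront [ 370. -128.    0.]
```

```bash
python3 - <<'E'
from h import *
def draw(a,cam,off,f,pts,col):
    q=(proj(cam,pts)-off+.5)*f-.5
    cv2.polylines(a,[np.round(q*8).astype(np.int32)],True,col,1,cv2.LINE_AA,3)
out=[]
for (pose,tops) in(((459,138.3,.173),[(box(-34,34,-29,29,88),(0,0,255)),(box(-30,30,32.5,35.5,123),(255,0,0)),(box(-30,30,-35.5,-32.5,123),(255,0,0))]),
  ((474.8,-168,-.445),[(box(38,41,-25,25,74),(0,0,255)),(box(-41,-38,-25,25,74),(255,0,0))])):
  row=[]
  for cam in("top","side"):
    a=cv2.imread(f"pics/{cam}0.png");ctr=proj(cam,place(*pose,[(0,0,45)]))[0]
    off=np.round(ctr-32).astype(int);c=cv2.resize(a[off[1]:off[1]+64,off[0]:off[0]+64],None,fx=4.6,fy=4.6,interpolation=cv2.INTER_CUBIC)
    for p,col in tops+[(box(-55,55,-47,47,6),(0,255,0))]: draw(c,cam,off,4.6,place(*pose,p),col)
    row.append(c)
  out.append(np.hstack(row))
cv2.imwrite("pics/ov.png",np.vstack(out))
E
```

```text
(no output)
```

View pics/ov.png

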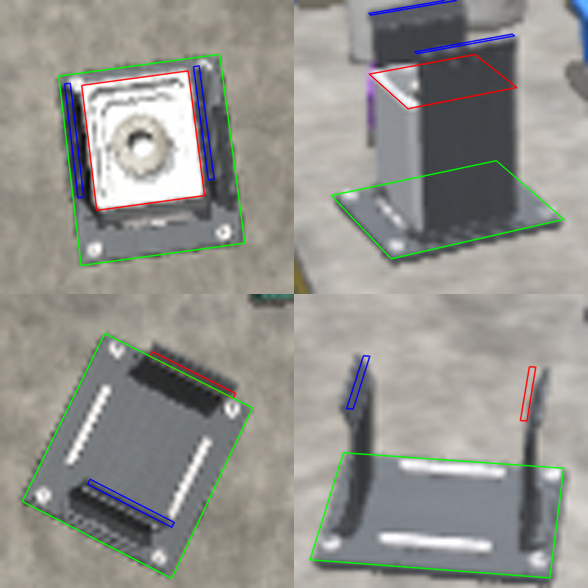

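The overlays agree with both images within about 2 mm, so the rack is at (459,138) with yaw 0.173 and the cradle is at (475,-168) with yaw -0.445. Next I'll write a helper that works out the move to a target pose.

```bash
cat > go.py <<'E'
# go.py x y z ydir : total shift & turn in tool axes / move units, from measured pose
import sys,numpy as np
from rig import env
from scipy.spatial.transform import Rotation as R
s=env.sense();r=R.from_quat(s['tcp_rot']);p=np.array(s['ee_pos'])
x,y,z,a=map(float,sys.argv[1:5])
best=None
for b in(a,a+np.pi):
    Y=np.array([np.cos(b),np.sin(b),0]);Z=np.array([0,0,-1.]);t=R.from_matrix(np.c_[np.cross(Y,Z),Y,Z])
    w=(r.inv()*t).as_rotvec()
    if best is None or abs(w[2])<abs(best[0][2]): best=(w,t)
w,t=best;d=np.array([x,y,z])-p
print("t",round(s['time_s'],2),"pos",p.round(1),"width",round(s['width'],1),"q",np.round(s['joint_pos'],2),"ft",np.round(s['ft_force'],1))
print("turn units",(np.degrees(w)/30).round(3))
print("shift units before turn",(r.inv().apply(d)/60).round(3)," after turn",(t.inv().apply(d)/60).round(3))
E
python3 go.py 459 138 150 .173
```

```text
t 0.1 pos [269.8 672.1 207.5] width 85.7 q [-1.28  0.59  0.05  1.61 -0.03  0.94 -0.03] ft [-0.1 -0.6  0.8]
turn units [-0.003  0.002  1.941]
shift units before turn [-6.241 -7.084  0.974]  after turn [-9.311  1.574  0.959]
```

```bash
python3 -m pendant '[0,0,0,0,0,0.32, 0,0,0,0,0,0.32, 0,0,0,0,0,0.32, 0,0,0,0,0,0.32, 0,0,0,0,0,0.33, 0,0,0,0,0,0.33, -0.7,0.12,0,0,0,0, -0.7,0.12,0,0,0,0, -0.7,0.12,0,0,0,0, -0.7,0.12,0,0,0,0, -0.7,0.12,0,0,0,0, -0.7,0.12,0,0,0,0]' -1; python3 -m pendant '[-0.7,0.12,0,0,0,0, -0.7,0.12,0,0,0,0, -0.7,0.12,0,0,0,0, -0.7,0.12,0,0,0,0, -0.7,0.12,0,0,0,0, -0.6,0.12,0,0,0,0, -0.5,0.12,0,0,0,0, -0.3,0.1,0,0,0,0, 0,0,0,0,0,0, 0,0,0,0,0,0]'; python3 go.py 459 138 150 .173
```

```text
time_s: 1.6
ee_pos: [356.3, 430.4, 208.3]
tcp_rot: [0.643, 0.766, -0.0, 0.0]
ft_force: [-1.2, 0.1, -0.3]
width: 85.3
grip_force: 0.0
time_s: 2.85
ee_pos: [461.8, 153.0, 208.4]
tcp_rot: [0.643, 0.766, -0.0, -0.0]
ft_force: [-0.8, 0.2, 1.9]
width: 85.4
grip_force: 0.0
t 2.85 pos [461.8 153.  208.4] width 85.4 q [-0.74  0.31  0.41  2.15 -0.19  0.71 -0.03] ft [-0.8  0.2  1.9]
turn units [-0.001 -0.001  0.002]
shift units before turn [-0.239 -0.088  0.973]  after turn [-0.238 -0.088  0.973]
```

```bash
python3 -m pendant '[-0.12,-0.045,0.2,0,0,0, -0.12,-0.045,0.3,0,0,0, 0,0,0.2,0,0,0, 0,0,0,0,0,0, 0,0,0,0,0,0]'; python3 - <<'E'
from rig import env
import cv2
from h import *
d=env.get_image("wrist");W=d["world_from_camera"];k=d["intrinsics"]
def fp(P):
    c=(P-W[:3,3])@W[:3,:3];r=np.hypot(c[:,0],c[:,1]);th=np.arctan2(r,c[:,2])
    return np.c_[k[0,2]+k[0,0]*th*c[:,0]/r,k[1,2]+k[1,1]*th*c[:,1]/r]
a=np.ascontiguousarray(d["frame"][:,:,::-1]);pose=(459,138,.173)
for p,col in((box(-34,34,-29,29,88),(0,0,255)),(box(-30,30,32.5,35.5,123),(255,0,0)),(box(-30,30,-35.5,-32.5,123),(255,0,0)),(box(-55,55,-47,47,6),(0,255,0))):
    cv2.polylines(a,[np.round(fp(place(*pose,p))).astype(np.int32)],True,col,1)
cv2.imwrite("pics/w1.png",a)
E
python3 go.py 459 138 67 .173
```

```text
time_s: 3.48
ee_pos: [459.8, 137.5, 166.7]
tcp_rot: [0.643, 0.766, 0.0, 0.0]
ft_force: [0.0, 0.9, -0.6]
width: 85.3
grip_force: 0.0
t 3.52 pos [460.  137.5 167. ] width 85.7 q [-0.68  0.37  0.38  2.2  -0.24  0.61  0.04] ft [-0.1  0.3 -0.2]
turn units [ 0.002 -0.     0.002]
shift units before turn [ 0.011 -0.017  1.666]  after turn [ 0.011 -0.015  1.666]
```

View pics/w1.png

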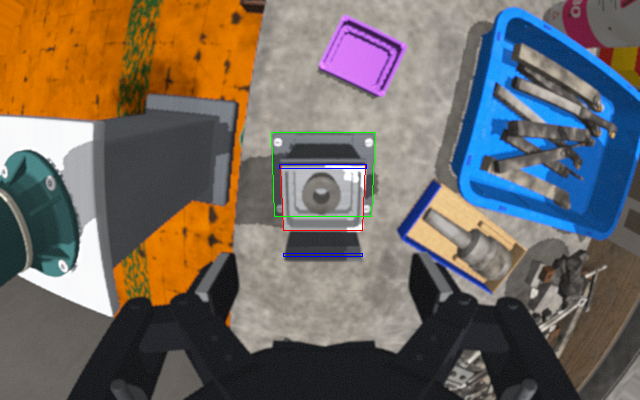

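The wrist view puts the tray at (320,195), centred between the fingers, and the model outline matches. I'll descend to TCP z = 67 so the fingertips stay above the lower tray's band at 65 mm, then grip.

```bash
python3 -m pendant '[0,-0.015,0.3,0,0,0, 0,0,0.3,0,0,0, 0,0,0.3,0,0,0, 0,0,0.3,0,0,0, 0,0,0.25,0,0,0, 0,0,0.15,0,0,0, 0,0,0.06,0,0,0, 0,0,0,0,0,0, 0,0,0,0,0,0]'; python3 go.py 459 138 67 .173; python3 - <<'E'
from rig import env
import cv2
d=env.get_image("side");cv2.imwrite("pics/s2.png",cv2.resize(d["frame"][150:230,220:330,::-1],None,fx=6,fy=6,interpolation=cv2.INTER_CUBIC))
E
```

```text
time_s: 4.65
ee_pos: [459.0, 137.0, 67.4]
tcp_rot: [0.643, 0.766, 0.0, 0.0]
ft_force: [-0.1, -0.3, 0.1]
width: 85.6
grip_force: 0.0
t 4.65 pos [459.  137.   67.4] width 85.6 q [-0.57  0.54  0.25  2.26 -0.36  0.37  0.15] ft [-0.1 -0.3  0.1]
turn units [ 0.002 -0.     0.   ]
shift units before turn [0.017 0.003 0.006]  after turn [0.017 0.003 0.006]
```

View pics/s2.png

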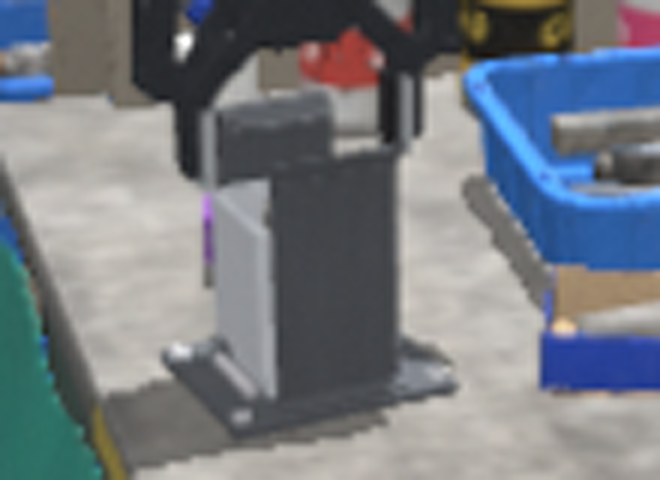

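```bash
python3 - <<'E'
from h import *
for z in(58,67,74,80,86):
    q=proj("side",place(459,137,.173,[(-43,0,z),(-50,-11,z),(43,0,z),(46,-11,z)]));print(z,((q-(220,150)+.5)*6-.5).round(0).tolist())
E
```

```text
58 [[215.0, 281.0], [209.0, 293.0], [390.0, 246.0], [406.0, 253.0]]
67 [[214.0, 263.0], [209.0, 275.0], [390.0, 228.0], [406.0, 235.0]]
74 [[213.0, 248.0], [208.0, 260.0], [390.0, 214.0], [406.0, 221.0]]
80 [[213.0, 236.0], [207.0, 247.0], [389.0, 202.0], [406.0, 209.0]]
86 [[212.0, 223.0], [207.0, 235.0], [389.0, 189.0], [406.0, 196.0]]
```

```bash
python3 - <<'E'
from h import *
q=proj("side",place(459,138,.173,[(-34,-29,88),(-34,29,88),(-30,-35,123),(30,-35,123),(-55,-47,6),(-43,0,88),(-45,0,106)]));print(((q-(220,150)+.5)*6-.5).round(0).tolist())
E
```

```text
[[256.0, 238.0], [206.0, 192.0], [268.0, 165.0], [395.0, 142.0], [235.0, 433.0], [212.0, 218.0], [205.0, 181.0]]
```

```bash
python3 - <<'E'
from rig import env
from h import *
from scipy.spatial.transform import Rotation as R
d=env.get_image("wrist");W=d["world_from_camera"];k=d["intrinsics"];s=env.sense()
cv2.imwrite("pics/w2.png",np.ascontiguousarray(d["frame"][:,:,::-1]))
r=R.from_quat(s['tcp_rot']);print("cam in tool",r.inv().apply(W[:3,3]-s['ee_pos']).round(1), "axis",r.inv().apply(W[:3,2]).round(2))
for uv,y in(((238,258),-43),((410,258),43),((212,290),-50),((232,300),-43),((238,258),43)):
    e=np.array([(uv[0]-k[0,2])/k[0,0],(uv[1]-k[1,2])/k[1,1]]);th=np.hypot(*e)
    dr=W[:3,:3]@np.r_[e/th*np.sin(th),np.cos(th)];o=r.inv().apply(W[:3,3]-s['ee_pos']);v=r.inv().apply(dr)
    print(uv,(o+v*(y-o[1])/v[1]).round(1))
E
```

```text
cam in tool [  77.3    0.  -164.3] axis [-0.3  -0.    0.95]
(238, 258) [  3.4 -43.  -30.4]
(410, 258) [  4.4  43.  -32.1]
(212, 290) [ -0.8 -50.  -54. ]
(232, 300) [ -9.3 -43.  -49. ]
(238, 258) [ 151.1   43.  -298. ]
```

View pics/w2.png

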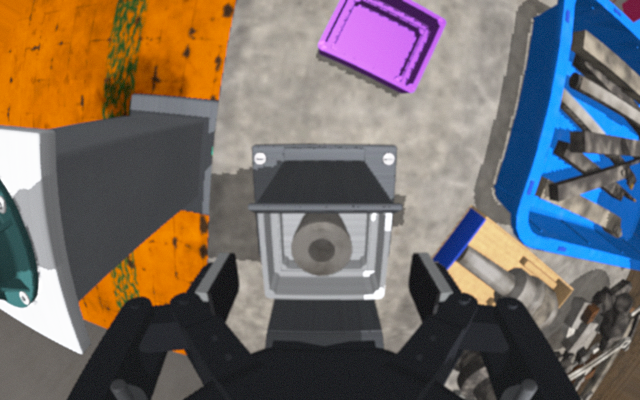

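Both cameras agree that the open fingertips stand about 32 mm above the reported TCP: side-view tip at (212,188) in the crop, and wrist-view tips at (238,258) and (410,258). They are therefore at about z = 100, still above the rim at 88. The gripper body shows well above the plate tops, so I'll go lower and look again.

```bash
python3 -m pendant '[0.016,0,0.1,0,0,0, 0,0,0.1,0,0,0, 0,0,0.1,0,0,0, 0,0,0,0,0,0, 0,0,0,0,0,0]'; python3 - <<'E'
from rig import env
import cv2
from h import *
s=env.sense();print(s['ee_pos'].round(1) if hasattr(s['ee_pos'],'round') else s['ee_pos'],s['ft_force'])
d=env.get_image("side");c=cv2.resize(d["frame"][140:220,230:310,::-1],None,fx=7,fy=7,interpolation=cv2.INTER_CUBIC)
for z in(65,75,88):
  for x in(-43,43):
    q=(proj("side",place(459,138,.173,[(x,-11,z),(x,11,z)]))-(230,140)+.5)*7-.5
    cv2.polylines(c,[np.round(q).astype(np.int32)],False,(0,0,255) if z==65 else (0,255,0),1)
cv2.imwrite("pics/s3.png",c)
E
```

```text
time_s: 5.38
ee_pos: [458.4, 137.7, 48.9]
tcp_rot: [0.643, 0.766, -0.0, -0.0]
ft_force: [-1.0, 0.1, 0.1]
width: 85.8
grip_force: 0.0
[458.4 137.7  48.9] [-0.96469454  0.06401047  0.11873142]
```

View pics/s3.png

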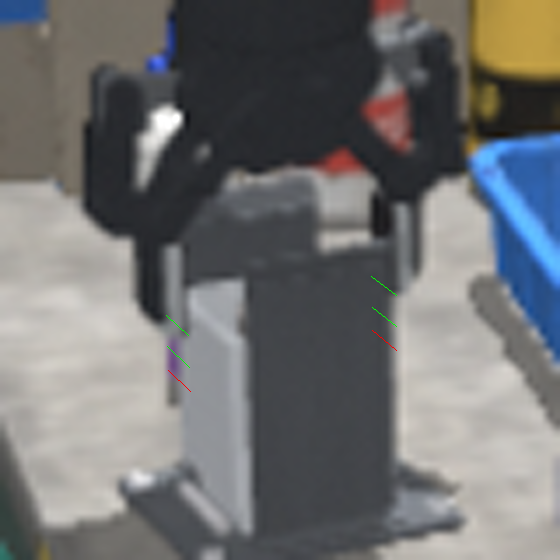

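The open tips now stand at about z = 89, level with the rim at row 320 (left) and row 290 (right), and the body is clear of the plates. Closing to 68 mm should bring the tips about 5 mm further down. Another 13 mm of descent puts them at about 71, inside the 65–88 band.

```bash
python3 -m pendant '[0,0,0.11,0,0,0, 0,0,0.1,0,0,0, 0,0,0,0,0,0, 0,0,0,0,0,0]' -1 && python3 -m pendant '[0,0,0,0,0,0, 0,0,0,0,0,0, 0,0,0,0,0,0, 0,0,0,0,0,0, 0,0,0,0,0,0, 0,0,0,0,0,0]' 1 40;  python3 - <<'E'
from rig import env
import cv2
from h import *
d=env.get_image("side");c=cv2.resize(d["frame"][140:220,230:310,::-1],None,fx=7,fy=7,interpolation=cv2.INTER_CUBIC)
for z in(65,75,88):
  for x in(-34,34):
    q=(proj("side",place(459,138,.173,[(x,-11,z),(x,11,z)]))-(230,140)+.5)*7-.5
    cv2.polylines(c,[np.round(q).astype(np.int32)],False,(0,0,255) if z==65 else (0,255,0),1)
cv2.imwrite("pics/s4.png",c)
E
```

```text
time_s: 5.92
ee_pos: [458.4, 137.8, 36.3]
tcp_rot: [0.643, 0.766, -0.0, -0.0]
ft_force: [1.3, 0.0, 0.1]
width: 85.4
grip_force: 0.0
time_s: 6.68
ee_pos: [458.7, 137.9, 36.8]
tcp_rot: [0.643, 0.766, 0.0, 0.0]
ft_force: [-1.2, -0.6, 6.1]
width: 67.1
grip_force: 45.3
```

View pics/s4.png

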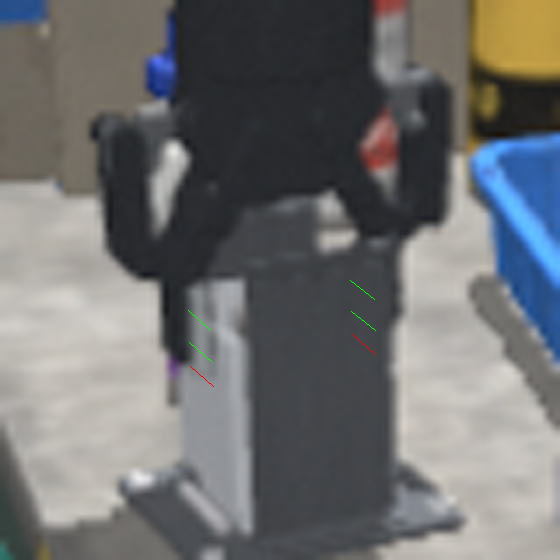

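Gripped at 67.1 mm wide with 45 N. The left tip bottom at (175,362) corresponds to z of about 71, above the 65 mark. Lifting straight up.

```bash
python3 -m pendant '[0,0,-0.05,0,0,0, 0,0,-0.1,0,0,0, 0,0,-0.15,0,0,0, 0,0,-0.2,0,0,0, 0,0,-0.2,0,0,0, 0,0,-0.2,0,0,0, 0,0,-0.2,0,0,0, 0,0,-0.2,0,0,0, 0,0,-0.15,0,0,0, 0,0,-0.1,0,0,0, 0,0,-0.05,0,0,0, 0,0,0,0,0,0]'; python3 go.py 467 -15 132 .173;python3 - <<'E'
from rig import env
import cv2
import numpy as np
d=env.get_image("side")["frame"][:,:,::-1];w=env.get_image("wrist")["frame"][:,:,::-1]
cv2.imwrite("pics/s5.png",np.hstack([cv2.resize(d[110:220,220:330],(396,396),interpolation=cv2.INTER_CUBIC),cv2.resize(w[130:350,210:430],(396,396))]))
E
```

```text
time_s: 8.22
ee_pos: [458.5, 137.8, 132.4]
tcp_rot: [0.643, 0.766, 0.0, 0.0]
ft_force: [0.2, -1.0, -2.4]
width: 67.3
grip_force: 45.5
t 8.22 pos [458.5 137.8 132.4] width 67.3 q [-0.65  0.43  0.35  2.23 -0.28  0.53  0.09] ft [ 0.2 -1.  -2.4]
turn units [0.    0.    0.001]
shift units before turn [-2.533 -0.299  0.007]  after turn [-2.534 -0.298  0.007]
```

View pics/s5.png

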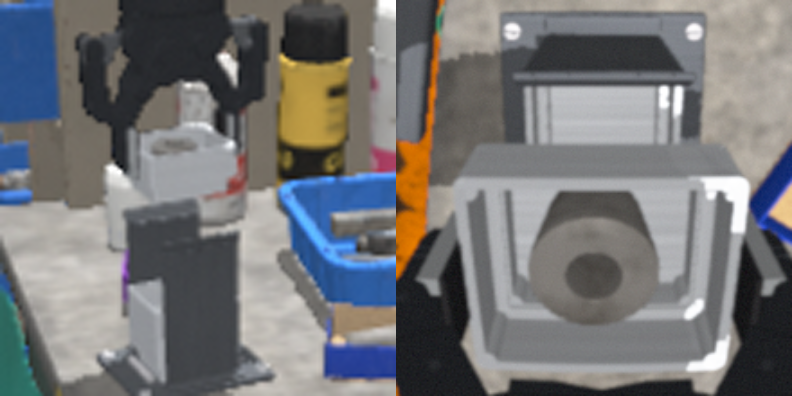

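The picture shows only the top tray lifted, with the collet upright inside it, and the lower trays still between the plates. Moving sideways to the open bench between the rack and the cradle.

```bash
python3 -m pendant '[-0.08,-0.01,0,0,0,0, -0.16,-0.02,0,0,0,0, -0.25,-0.03,0,0,0,0, -0.29,-0.03,0,0,0,0, -0.29,-0.03,0,0,0,0, -0.29,-0.03,0,0,0,0, -0.29,-0.03,0,0,0,0, -0.29,-0.03,0,0,0,0, -0.25,-0.03,0,0,0,0, -0.2,-0.03,0,0,0,0, -0.1,-0.02,0,0,0,0, -0.05,-0.01,0,0,0,0]'; python3 -m pendant '[0,0,0.05,0,0,0, 0,0,0.15,0,0,0, 0,0,0.25,0,0,0, 0,0,0.3,0,0,0, 0,0,0.3,0,0,0, 0,0,0.3,0,0,0, 0,0,0.3,0,0,0, 0,0,0.3,0,0,0, 0,0,0.2,0,0,0, 0,0,0.1,0,0,0, 0,0,0,0,0,0, 0,0,0,0,0,0]'; python3 go.py 467 -15 -15 .173
```

```text
time_s: 9.82
ee_pos: [466.9, -15.6, 132.4]
tcp_rot: [0.643, 0.766, 0.0, -0.0]
ft_force: [-0.3, 0.4, -2.2]
width: 67.4
grip_force: 45.5
time_s: 11.32
ee_pos: [467.4, -15.4, -2.2]
tcp_rot: [0.643, 0.766, 0.0, 0.0]
ft_force: [-0.2, 1.1, -2.2]
width: 67.1
grip_force: 45.5
t 11.32 pos [467.4 -15.4  -2.2] width 67.1 q [-0.15  0.67  0.12  2.31 -0.41  0.18  0.52] ft [-0.2  1.1 -2.2]
turn units [0.002 0.    0.   ]
shift units before turn [ 0.008 -0.005  0.213]  after turn [ 0.008 -0.005  0.213]
```

```bash
python3 -m pendant '[0,0,0.1,0,0,0, 0,0,0.06,0,0,0, 0,0,0.02,0,0,0, 0,0,0,0,0,0]'; for i in 1 2; do python3 -m pendant '[0,0,0.02,0,0,0, 0,0,0,0,0,0]'; done; python3 go.py 467 -15 -15 .173
```

```text
time_s: 11.82
ee_pos: [466.9, -15.4, -13.5]
tcp_rot: [0.643, 0.766, -0.0, -0.0]
ft_force: [-0.7, -0.6, -1.1]
width: 67.2
grip_force: 45.5
time_s: 12.08
ee_pos: [467.0, -15.4, -14.6]
tcp_rot: [0.643, 0.766, 0.0, 0.0]
ft_force: [0.5, 0.2, -2.5]
width: 67.3
grip_force: 45.5
time_s: 12.32
ee_pos: [467.1, -15.4, -15.2]
tcp_rot: [0.643, 0.766, 0.0, 0.0]
ft_force: [-1.7, -0.4, 4.7]
width: 67.5
grip_force: 46.5
t 12.32 pos [467.1 -15.4 -15.2] width 67.5 q [-0.13  0.69  0.1   2.31 -0.41  0.15  0.52] ft [-1.7 -0.4  4.7]
turn units [ 0.001 -0.     0.   ]
shift units before turn [ 0.007 -0.001 -0.003]  after turn [ 0.007 -0.001 -0.003]
```

The tray has touched the bench (force went from -2.5 to +4.7 N). Release, wait, and rise.

```bash
python3 -m pendant '[0,0,0,0,0,0, 0,0,0,0,0,0, 0,0,0,0,0,0, 0,0,0,0,0,0, 0,0,0,0,0,0, 0,0,0,0,0,0, 0,0,0,0,0,0, 0,0,0,0,0,0]' -1; python3 -m pendant '[0,0,-0.1,0,0,0, 0,0,-0.2,0,0,0, 0,0,-0.3,0,0,0, 0,0,-0.3,0,0,0, 0,0,-0.2,0,0,0, 0,0,-0.1,0,0,0, 0,0,0,0,0,0]'; python3 go.py 467 -15 -15 1.744
python3 - <<'E'
from rig import env
from h import *
d=env.get_image("wrist");W=d["world_from_camera"];k=d["intrinsics"]
f=d["frame"].astype(int);cv2.imwrite("pics/w6.png",d["frame"][:,:,::-1])
print(env.sense()['ee_pos'])
g=cv2.cvtColor(d["frame"],cv2.COLOR_RGB2GRAY)
for row in(170,190,210,230,250): print(row,' '.join(map(str,g[row,230:420:5])))
E
```

```text
time_s: 13.32
ee_pos: [467.0, -15.4, -15.8]
tcp_rot: [0.643, 0.766, -0.0, 0.0]
ft_force: [-0.4, 0.0, -0.6]
width: 85.8
grip_force: 0.0
time_s: 14.2
ee_pos: [467.2, -15.3, 56.6]
tcp_rot: [0.643, 0.766, 0.0, 0.0]
ft_force: [0.3, -0.1, -1.8]
width: 85.2
grip_force: 0.0
t 14.2 pos [467.2 -15.3  56.6] width 85.2 q [-0.23  0.55  0.22  2.29 -0.37  0.33  0.48] ft [ 0.3 -0.1 -1.8]
turn units [ 1.000e-03  1.000e-03 -2.999e+00]
shift units before turn [ 0.006 -0.003  1.193]  after turn [0.002 0.005 1.193]
[466.94503788 -15.32650503  56.18960475]
170 93 92 84 84 88 92 97 96 93 95 97 97 86 84 84 84 97 119 141 143 126 151 145 121 139 144 135 145 147 147 150 137 148 128 138 146 141 128
190 80 87 93 85 89 82 88 94 156 171 166 167 177 177 176 180 177 151 123 142 176 175 174 170 245 252 248 242 254 253 147 148 153 159 165 165 158 159
210 81 86 89 89 90 85 82 85 123 131 157 162 169 173 116 120 118 118 116 114 119 114 107 168 169 173 147 169 105 156 94 91 97 94 92 92 135 126
230 94 94 89 81 76 73 79 80 88 161 125 169 158 174 112 112 121 78 66 75 112 118 117 168 175 170 162 149 136 131 87 89 90 91 120 149 148 148
250 144 96 89 95 111 104 92 86 80 166 110 112 118 118 117 114 119 117 116 118 117 116 120 115 118 121 118 117 163 145 139 135 142 139 146 148 145 148
```

```bash
python3 -m pendant '[0,0,0,0,0,0.33, 0,0,0,0,0,0.33, 0,0,0,0,0,0.33, 0,0,0,0,0,0.33, 0,0,0,0,0,0.33, 0,0,0,0,0,0.34, 0,0,0,0,0,0.34, 0,0,0,0,0,0.33, 0,0,0,0,0,0.33, 0,0,0,0,0,0]'; python3 go.py 467 -15.4 -12 1.744
```

```text
time_s: 15.5
ee_pos: [466.5, -15.4, 55.5]
tcp_rot: [0.996, 0.09, -0.001, 0.0]
ft_force: [1.0, 0.0, -0.0]
width: 85.0
grip_force: 0.0
t 15.5 pos [466.5 -15.4  55.5] width 85.0 q [-0.51  0.64  0.63  2.3  -0.91  0.46 -0.53] ft [ 1.  0. -0.]
turn units [0.002 0.003 0.014]
shift units before turn [0.01  0.    1.125]  after turn [8.000e-03 1.000e-03 1.125e+00]
```

```bash
python3 -m pendant '[0.01,0,0.15,0,0,0.014, 0,0,0.25,0,0,0, 0,0,0.25,0,0,0, 0,0,0.2,0,0,0, 0,0,0.15,0,0,0, 0,0,0.08,0,0,0, 0,0,0.04,0,0,0, 0,0,0,0,0,0, 0,0,0,0,0,0]'; python3 go.py 467 -15.4 -12 1.744; python3 -m pendant '[0,0,0,0,0,0, 0,0,0,0,0,0, 0,0,0,0,0,0, 0,0,0,0,0,0, 0,0,0,0,0,0, 0,0,0,0,0,0, 0,0,0,0,0,0]' 1 40; python3 go.py 467 -15.4 -12 1.744
```

```text
time_s: 16.62
ee_pos: [467.8, -15.3, -10.7]
tcp_rot: [0.996, 0.086, 0.0, 0.0]
ft_force: [0.9, 0.0, 1.0]
width: 85.4
grip_force: 0.0
t 16.62 pos [467.8 -15.3 -10.7] width 85.4 q [-0.35  0.73  0.4   2.31 -1.1   0.29 -0.36] ft [0.9 0.  1. ]
turn units [ 0.    -0.001 -0.004]
shift units before turn [-0.013 -0.     0.021]  after turn [-0.013 -0.     0.021]
time_s: 17.5
ee_pos: [467.8, -15.3, -10.6]
tcp_rot: [0.996, 0.086, 0.0, -0.0]
ft_force: [-0.5, -0.4, 5.3]
width: 56.9
grip_force: 42.9
t 17.5 pos [467.8 -15.3 -10.6] width 56.9 q [-0.35  0.73  0.4   2.31 -1.1   0.29 -0.36] ft [-0.5 -0.4  5.3]
turn units [-0.    -0.001 -0.004]
shift units before turn [-0.013 -0.001  0.023]  after turn [-0.013 -0.001  0.023]
```

```bash
python3 -m pendant '[0,0,-0.05,0,0,0, 0,0,-0.1,0,0,0, 0,0,-0.15,0,0,0, 0,0,-0.2,0,0,0, 0,0,-0.25,0,0,0, 0,0,-0.25,0,0,0, 0,0,-0.25,0,0,0, 0,0,-0.2,0,0,0, 0,0,-0.15,0,0,0, 0,0,-0.1,0,0,0, 0,0,-0.05,0,0,0, 0,0,0,0,0,0]'; python3 -m pendant '[0,0,0,0,0,0.06, 0,0,0,0,0,0.1, 0,0,0,0,0,0.12, 0,0,0,0,0,0.12, 0,0,0,0,0,0.12, 0,0,0,0,0,0.12, 0,0,0,0,0,0.12, 0,0,0,0,0,0.12, 0,0,0,0,0,0.12, 0,0,0,0,0,0.1, 0,0,0,0,0,0.08, 0,0,0,0,0,0]';python3 go.py 475.5 -168.3 94 -2.016
python3 - <<'E'
from h import *
a=cv2.cvtColor(cv2.imread("pics/top0.png"),cv2.COLOR_BGR2GRAY).astype(float)
for cx,cy in((562,71),(711,149),(616,343),(464,261)):
    u=(cx-396+.5)/6-.5+384;v=(cy+.5)/6-.5+214;iu,iv=round(u),round(v)
    p=np.clip(a[iv-2:iv+3,iu-2:iu+3]-130,0,None);Y,X=np.mgrid[iv-2:iv+3,iu-2:iu+3]
    print(ray("top",((p*X).sum()/p.sum(),(p*Y).sum()/p.sum()),7).round(1))
E
```

```text
time_s: 19.0
ee_pos: [467.6, -15.3, 94.0]
tcp_rot: [0.996, 0.086, -0.0, 0.0]
ft_force: [-0.0, 0.8, -1.9]
width: 57.2
grip_force: 43.3
time_s: 20.5
ee_pos: [467.5, -15.3, 93.8]
tcp_rot: [0.975, -0.222, -0.0, 0.0]
ft_force: [0.7, -0.9, -2.3]
width: 57.0
grip_force: 43.3
t 20.5 pos [467.5 -15.3  93.8] width 57.0 q [-0.7   0.66  0.91  2.29 -0.95  0.64 -1.07] ft [ 0.7 -0.9 -2.3]
turn units [ 0.001  0.    -0.003]
shift units before turn [ 1.222e+00  2.242e+00 -2.000e-03]  after turn [ 1.219  2.244 -0.003]
[ 536.  -156.1    7. ]
[ 503.  -222.3    7. ]
[ 416.6 -179.8    7. ]
[ 449.  -113.6    7. ]
```

```bash
python3 -m pendant '[0.04,0.08,0,0,0,0, 0.09,0.16,0,0,0,0, 0.12,0.22,0,0,0,0, 0.14,0.25,0,0,0,0, 0.14,0.25,0,0,0,0, 0.14,0.25,0,0,0,0, 0.14,0.25,0,0,0,0, 0.13,0.25,0,0,0,0, 0.12,0.22,0,0,0,0, 0.09,0.16,0,0,0,0, 0.05,0.1,0,0,0,0, 0.03,0.05,0,0,0,0]'; python3 -m pendant '[0,0,0,0,0,0, 0,0,0,0,0,0]'; python3 go.py 476.3 -168.3 -4.6 -2.021
python3 - <<'E'
from rig import env
from h import *
# wrist check: bright screw blobs -> world at z=7
d=env.get_image("wrist");W=d["world_from_camera"];k=d["intrinsics"];cv2.imwrite("pics/w7.png",d["frame"][:,:,::-1])
def fp(P):
    c=(P-W[:3,3])@W[:3,:3];r=np.hypot(c[:,0],c[:,1]);th=np.arctan2(r,c[:,2])
    return np.c_[k[0,2]+k[0,0]*th*c[:,0]/r,k[1,2]+k[1,1]*th*c[:,1]/r]
print(fp(place(475.6,-168,-.45,[(48,37,7),(48,-37,7),(-48,-37,7),(-48,37,7),(55,47,6),(55,-47,6)])).round(0).tolist())
g=(d["frame"].min(2)>185).astype(np.uint8)
n,l,st,ce=cv2.connectedComponentsWithStats(g)
for i in range(1,n):
    if 8<st[i,4]<400:
        u=ce[i];e=np.array([(u[0]-k[0,2])/k[0,0],(u[1]-k[1,2])/k[1,1]]);th=np.hypot(*e)
        v=W[:3,:3]@np.r_[e/th*np.sin(th),np.cos(th)];P=W[:3,3]+v*(7-W[2,3])/v[2]
        if abs(P[0]-476)<90 and abs(P[1]+168)<90: print(u.round(1),st[i,4],P.round(1))
E
```

```text
time_s: 22.0
ee_pos: [476.1, -168.5, 93.9]
tcp_rot: [0.975, -0.221, -0.0, -0.0]
ft_force: [0.3, 0.9, -2.0]
width: 57.4
grip_force: 43.3
time_s: 22.25
ee_pos: [476.0, -167.7, 93.9]
tcp_rot: [0.975, -0.221, -0.0, -0.0]
ft_force: [-0.1, 0.3, -2.9]
width: 57.3
grip_force: 43.3
t 22.25 pos [ 476.  -167.7   93.9] width 57.3 q [-0.36  0.68  0.89  2.21 -0.91  0.67 -0.83] ft [-0.1  0.3 -2.9]
turn units [-0.001  0.001  0.008]
shift units before turn [0.009 0.007 1.642]  after turn [0.008 0.007 1.642]
[[279.0, 140.0], [369.0, 140.0], [364.0, 247.0], [283.0, 247.0], [267.0, 132.0], [381.0, 132.0]]
[279.7 139.2] 87 [ 535.2 -156.6    7. ]
[370.3 139.4] 69 [ 503.2 -223.3    7. ]
[286.1 177.4] 94 [ 504.2 -146.7    7. ]
```

The wrist camera agrees with the top-camera cradle position within 1 mm. Lowering in stages and watching the force.

```bash
python3 -m pendant '[0.009,0.007,0.06,0,0,0.008, 0,0,0.12,0,0,0, 0,0,0.12,0,0,0, 0,0,0.12,0,0,0, 0,0,0.12,0,0,0, 0,0,0.12,0,0,0, 0,0,0.1,0,0,0, 0,0,0.06,0,0,0, 0,0,0,0,0,0]'; python3 go.py 476.3 -168.3 -4.6 -2.021
```

```text
time_s: 23.42
ee_pos: [476.3, -169.0, 44.6]
tcp_rot: [0.975, -0.224, -0.0, -0.0]
ft_force: [-0.3, -0.7, -2.0]
width: 57.1
grip_force: 43.3
t 23.43 pos [ 476.3 -169.    44.6] width 57.1 q [-0.28  0.75  0.77  2.23 -1.03  0.58 -0.73] ft [-0.3 -0.7 -2. ]
turn units [ 0.     0.001 -0.001]
shift units before turn [-0.005 -0.01   0.82 ]  after turn [-0.006 -0.01   0.82 ]
```

Underside now at 55 mm, below the plate tops, with no contact. Continuing down.

```bash
python3 -m pendant '[0,0,0.06,0,0,0, 0,0,0.12,0,0,0, 0,0,0.12,0,0,0, 0,0,0.12,0,0,0, 0,0,0.12,0,0,0, 0,0,0.1,0,0,0, 0,0,0.06,0,0,0, 0,0,0.03,0,0,0, 0,0,0,0,0,0]'; for i in 1 2 3 4; do python3 -m pendant '[0,0,0.02,0,0,0, 0,0,0,0,0,0]' | grep -E 'ee_pos|ft_f'; done;  python3 go.py 476.3 -168.3 -4.6 -2.021
```

```text
time_s: 24.55
ee_pos: [476.4, -169.1, 1.0]
tcp_rot: [0.975, -0.224, 0.0, 0.0]
ft_force: [0.2, -0.3, -2.0]
width: 56.9
grip_force: 43.3
ee_pos: [476.5, -169.0, -0.1]
ft_force: [-0.2, 0.0, -3.2]
ee_pos: [476.4, -169.0, -1.4]
ft_force: [1.4, 0.3, -2.3]
ee_pos: [476.3, -169.0, -2.7]
ft_force: [0.8, -0.2, -1.9]
ee_pos: [476.3, -169.0, -3.9]
ft_force: [-0.4, 0.2, -2.3]
t 25.55 pos [ 476.3 -169.    -3.9] width 57.0 q [-0.2   0.81  0.65  2.24 -1.17  0.49 -0.62] ft [-0.4  0.2 -2.3]
turn units [-0.     0.    -0.001]
shift units before turn [-0.006 -0.01   0.012]  after turn [-0.006 -0.01   0.012]
```

```bash
python3 -m pendant '[0,0,0.015,0,0,0, 0,0,0,0,0,0]' | grep -E 'ee_pos|ft_f'; python3 -m pendant '[0,0,0.01,0,0,0, 0,0,0,0,0,0]' | grep -E 'ee_pos|ft_f'
```

```text
ee_pos: [476.5, -169.0, -4.6]
ft_force: [-0.6, -0.3, -0.3]
ee_pos: [476.5, -169.1, -4.6]
ft_force: [-1.2, 1.6, 6.3]
```

It is seated: contact came at the predicted height of -4.6. Release and retreat.

```bash
python3 -m pendant '[0,0,0,0,0,0, 0,0,0,0,0,0, 0,0,0,0,0,0, 0,0,0,0,0,0, 0,0,0,0,0,0, 0,0,0,0,0,0, 0,0,0,0,0,0, 0,0,0,0,0,0]' -1 | grep -E 'width|ft_f|ee'; python3 -m pendant '[0,0,-0.1,0,0,0, 0,0,-0.2,0,0,0, 0,0,-0.3,0,0,0, 0,0,-0.4,0,0,0, 0,0,-0.4,0,0,0, 0,0,-0.4,0,0,0, 0,0,-0.3,0,0,0, 0,0,-0.2,0,0,0, 0,0,-0.1,0,0,0, 0,0,0,0,0,0, 0,0,0,0,0,0]' | grep -E 'time|ee'
python3 - <<'E'
from rig import env
from h import *
d=env.get_image("wrist");W=d["world_from_camera"];k=d["intrinsics"];g=cv2.cvtColor(d["frame"],cv2.COLOR_RGB2GRAY)
cv2.imwrite("pics/w8.png",d["frame"][:,:,::-1])
f=cv2.absdiff(env.get_image("top")["frame"][:,:,::-1],cv2.imread("pics/top0.png")).max(2)
for n,(x0,y0,x1,y1) in dict(decoy=(235,225,266,258),bottle=(180,225,206,250),arbor=(343,165,368,195),box=(438,186,478,218),rack=(278,226,322,275)).items(): print(n,(f[y0:y1,x0:x1]>40).sum())
def inv(P):
    c=(P-W[:3,3])@W[:3,:3];r=np.hypot(c[:,0],c[:,1]);th=np.arctan2(r,c[:,2])
    return np.c_[k[0,2]+k[0,0]*th*c[:,0]/r,k[1,2]+k[1,1]*th*c[:,1]/r]
# rectify rim plane z=42 in cradle frame, 1 mm/px
X,Y=np.meshgrid(np.arange(-50,51),np.arange(-45,46))
m=inv(place(475.6,-168,-.45,np.c_[X.ravel(),Y.ravel(),np.full(X.size,42)])).reshape(*X.shape,2).astype(np.float32)
r=cv2.remap(g,m,None,cv2.INTER_LINEAR)
print("along x @y=0",[int(v) for v in r[45,4:97:2]]);print("along x @y=-20",[int(v) for v in r[25,4:97:2]]);print("along y @x=25",[int(v) for v in r[5:86:2,75]])
E
```

```text
ee_pos: [476.4, -169.0, -5.3]
ft_force: [-0.7, -0.8, 1.1]
width: 85.4
time_s: 28.42
ee_pos: [476.0, -168.8, 138.3]
decoy 980
bottle 380
arbor 0
box 888
rack 1876
along x @y=0 [46, 44, 43, 41, 42, 40, 87, 163, 137, 108, 108, 110, 156, 183, 160, 113, 113, 121, 126, 123, 82, 74, 69, 71, 148, 186, 180, 128, 121, 126, 125, 99, 66, 126, 185, 187, 188, 189, 189, 236, 255, 97, 69, 97, 100, 49, 60]
along x @y=-20 [46, 44, 44, 43, 44, 38, 87, 165, 134, 107, 106, 109, 155, 177, 170, 173, 144, 135, 149, 153, 159, 157, 156, 151, 156, 160, 161, 161, 161, 159, 161, 161, 161, 161, 158, 155, 157, 173, 183, 183, 166, 76, 52, 61, 68, 44, 59]
along y @x=25 [71, 70, 70, 70, 93, 153, 171, 127, 176, 177, 155, 183, 189, 185, 184, 187, 185, 192, 185, 184, 189, 189, 192, 190, 197, 250, 254, 254, 254, 219, 253, 240, 163, 252, 254, 177, 126, 128, 130, 130, 139]
```

The tray rim spans -34 to +34 along the cradle's length, so it is centred. The large differences in the top image may just be the arm blocking the view, so I'll check the bystanders by colour centroid in the side view.

```bash
python3 - <<'E'
from rig import env
from h import *
for cam in("side","top"):
    b=cv2.imread(f"pics/{cam}0.png");n=env.get_image(cam)["frame"][:,:,::-1]
    f=cv2.absdiff(n,b).max(2)
    R=dict(box=(362,258,415,298),arbor=(342,184,368,232),bottle=(247,141,264,180),rack=(245,165,300,225)) if cam=="side" else dict(box=(438,186,478,218),decoy=(235,225,266,258))
    for k,(x0,y0,x1,y1) in R.items():
        print(cam,k,(f[y0:y1,x0:x1]>40).sum(),(y1-y0)*(x1-x0),"mean now",n[y0:y1,x0:x1].mean((0,1)).round(),"before",b[y0:y1,x0:x1].mean((0,1)).round())
E
```

```text
side box 0 2120 mean now [175. 172. 123.] before [170. 167. 119.]
side arbor 0 1248 mean now [110.  97.  91.] before [106.  94.  88.]
side bottle 0 663 mean now [140. 135. 134.] before [136. 131. 131.]
side rack 117 3300 mean now [135. 135. 135.] before [133. 133. 133.]
top box 888 1280 mean now [111. 114.  78.] before [136. 153. 100.]
top decoy 979 1023 mean now [117. 119.  78.] before [170. 115. 157.]
```

Nothing has changed around the bystanders in the side view, and the top view was blocked by the arm. Handing in.

```bash
python3 -c "
from rig import env
print(env.hand_in())"
```

```text
the job is handed in; nothing more can be done
None
```

The job is handed in, with no verdict returned: the top tray and its collet were lifted off alone, set on the bench, regripped across the narrow width and lowered gently into the cradle, and the green box, arbor and bottle looked unmoved in the side camera.

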